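# Stand the chopping board in its rack

### The job

The plain rectangular chopping board leans in one of the two sloping rests; put it away in the wooden slotted rack. Tip its long lower edge into the slot with the board still leaning about as it does in its rest, then straighten it upright and seat it fully home, about mid-way along the slot, and let go. Leave the paddle board with the handle where it is.

Things in the scene. Friction and masses are not known exactly. Their poses are not given: they have to be found in the camera images.
- board_mid (a point): centre of the rectangular white plastic chopping board, loose, 160 g: 10 mm thick (its x), 140 wide (y), 120 high (z, up along the board). It starts in a dark steel rest, 20 degrees off vertical, top leaning to its own -x side (towards the robot's side), foot 34 mm above the table. The rest covers the lowest 42 mm of its -x face; above that both faces are free. It lifts out along its z.
- board_foot (a point): middle of the lower edge of the same rectangular board, 60 mm below its centre along the board's z; same axes
- slot (a point): middle of the slot's floor, 12 mm above the table, in the fixed wooden rack (90 x 180 mm, 66 high). y along the slot, z up, x across it, roughly away from the robot. Slot 180 mm long, open ends; 14 mm wide for 28 mm up from the floor, then both sides flare at 30 degrees to a mouth 44 mm wide, 54 mm above the floor. A seated board's foot is here; it may lean 8 degrees by itself.
- paddle_mid (a point): centre of the broad part of the paddle board in the other, identical rest (a bystander): white plastic, 10 mm thick, broad part 110 wide x 85 mm high, with a 34 mm wide, 50 mm long handle pointing up; axes and lean as for the board
Mind the look-alikes: they are no part of the job. Leave any orange or yellow look-alike of the part that bears board_mid alone.

How it is judged (in metres and radians):
On the way:
1. the board's lower edge is in the slot's mouth while the board leans 10 to 40 degrees (z of board_foot in the frame of slot between -0.005 and 0.05 m and x of board_foot in the frame of slot between -0.022 and 0.022 m and y of board_foot in the frame of slot between -0.04 and 0.04 m and angle between board_mid's own z axis and vertical between 0.175 and 0.7 rad), for 0.1 s.
At the end, for the whole second after the job is handed in: The rectangular board stands in the rack: lower edge within 10 mm of the slot floor, within 25 mm of mid-way along the slot, upright within 11 degrees, in line with the slot within 10 degrees, released and at rest (z of board_foot in the frame of slot between -0.005 and 0.01 m and x of board_foot in the frame of slot between -0.01 and 0.01 m and y of board_foot in the frame of slot between -0.025 and 0.025 m and angle between board_mid's own z axis and vertical below 0.2 rad and angle between the y axis of board_mid and the y axis of slot, either way round below 0.175 rad and linear speed of board below 0.02 m/s); the robot touches nothing.
It fails at once if the paddle board is moved by more than 30 mm (distance of paddle_mid from where it was at the start of the episode above 0.03 m).
It also fails if it takes over 51 s, if anything falls off the work surface, if the arm or the gripper's body presses on something with over 40 N, if the wrist force passes 120 N, or if a joint passes its speed limit or range.

### The arm

A 6-joint arm with a two-finger parallel gripper is mounted at the origin on the work surface. World frame = base frame: x ahead of the robot, y to its left, z up, the work surface at z = 0. Lengths are in m, angles in degrees, forces in N, time in s.
With the tool pointing down it reaches from about 0.35 to 0.775 m from the base axis. Payload 5.5 kg.
Tool frame: the origin (TCP) lies midway between the tips of the shut fingers; the grasp point (between the pads) lies manip.hold_point_z behind it (manip.hold_point_z is the distance from the TCP to the grasp point, in m); z points along the fingers, y is the line along which they close (so a half turn about z gives the same grasp; the last joint's range is limited). The gripper opens to 85 mm and grips with 20 to 120 N. Pads are 22 mm wide; open, the fingers measure 114 mm over their backs; the gripper's body (76 mm by 85 mm) begins 54 mm behind the grasp point. The pads swing forward as they close: fully open they stand 13 mm farther back than shut.
Start: joints at [-75.665, 17.945, 2.641, 74.691, 0, 82.002], TCP at [0.219, -0.532, 0.231] pointing down, gripper open.
Joint ranges: [-158.12, 158.12], [-49.38, 96.58], [-58.88, 72.47], [-126.05, 133.96], [-84.25, 85.87], [-180, 180]. Speed limits (degrees/s): [147.25, 147.25, 180, 180, 180, 180].

### API

Orientations are given as a 3x3 rotation matrix whose columns are the frame's x, y, z axes.
In Python, from cell import manip gives the robot as it stands. The module is installed in compiled form; this text tells all that it offers.
- The arm moves only by the shell command python3 -m handwheel 'ROWS' [FORCE]. ROWS is JSON, a list of rows, each an object with "grip": the closure, from -1 (fully open) to 1 (shut), so that 0 is half open; "slide": the shift along the world's x, y, z each as a share of 50 mm, from -1 to 1, a list of three; "twist": the turn about the world's z as a share of pi rad, from -1 to 1. In form: [{"grip": grip, "slide": [dx, dy, dz], "twist": twist}, ...]. A call has 1 to 8 rows; each row shifts and turns the commanded pose from where the row before left it; what a row does not reach is not made up. A row lasts 1/8 s, in which the tool goes at most 62.5 mm and 10.7 degrees, less where a joint would pass 70% of its speed; a pose out of reach is approached as far as the arm can. A call with a number of a shift or a turn outside -1 to 1 is refused whole. A call with a gripper value outside its range is refused whole. The fingers move at their own pace and stop on an object; FORCE is the grip in N (left out, the last holds). Time passes only in rows, so rows that do not move let the fingers close. It gives the time, the measured TCP pose, the force, the opening and the grip force at its end, in the units of the state.
- manip.get_state(): the state, without advancing time (a new reading comes with each control period).
- manip.snapshot(name): name is "scene" or "top" or "wrist"; returns the picture (384x512x3 uint8, blue, green, red); there is no depth.
- manip.calibration(name): a dict with "intrinsics" (3x3 intrinsics, pixels), "extrinsics" (4x4, takes a point from camera to world coordinates); the wrist camera has in their place "mount" (4x4, takes a point from camera to tool coordinates, whose origin is the TCP and whose axes are the flange's). Camera axes: x right, y down, z forward; pixel columns grow to the right and rows downward; lengths in m; the calibration is good to about 2 mm. A picture is of the moment at which its call begins: read the wrist's pose just before it. calibration takes no time and is no camera call.
- manip.finish_job(): hands the job in; it is judged then, once.
Trained networks look in the newest picture that a camera, given by its name, has taken for a name from the list of things; names that differ only in an ending like _2 or _b are one class to them, and where a whole thing is asked for, a point or a joint stands for the part that bears it (a point fixed in the world has none). Each returns a list of dicts, best first, with "conf" (0 to 1); they miss things now and then, are a little off and sometimes report something else, mostly with a low value. They report only what shows in the picture. A call takes as long as a camera call. They do not tell look-alikes from the thing itself.
- manip.silhouettes(query, camera): "pixels" (384x512 bool, what is visible of it) and "rect" ([left, top, width, height] in pixels, round what is visible of it).
The state is a dict: "time_s": time; "qpos": joint angles; "qd": joint speeds; "effort": joint torques, N m; "tool_pos": TCP position; "eef_rot": TCP orientation; "ft_force": force on the tool from outside, world axes, zero at the start; "moment": the same for the moment, N m; "opening": finger opening in m; "grip_force": force on a finger pad.
Only numpy, scipy, OpenCV 4.12 (cv2) and the standard library are available. Lean on these libraries where they do the work, as an engineer would, in place of code of your own. Each camera call takes 0.05 s, during which the arm holds its last target. There are 200 camera calls.

## Working session

There is one attempt and no reset: what is moved stays moved. The work goes in short steps, Python scripts to look and compute and a shell command to move; the robot and the scene stay as the last step left them, time stands still between calls to the robot, and variables do not carry over. Pictures are saved under pics/ and viewed, at most 10 in all, crops included, and the job is handed in when it is done.

```bash
mkdir -p pics
python3 - <<'E'
from cell import manip
import cv2,numpy as np
np.set_printoptions(precision=4,suppress=True)
s=manip.get_state();print(s['time_s'],s['tool_pos'],s['eef_rot'],manip.hold_point_z,s['opening'])
ims=[]
for c in("scene","top"):
    im=manip.snapshot(c);cv2.imwrite(f'pics/{c}0.png',im)
    k=manip.calibration(c);print(c,k['intrinsics'],k['extrinsics'])
    for q in("board_mid","slot","paddle_mid"):
        try:
            for d in manip.silhouettes(q,c): print(c,q,d['conf'],d['rect'],d['pixels'].sum())
        except Exception as e: print(q,e)
print(manip.calibration("wrist"))
E
```

```text
0.0 [ 0.2184 -0.5314  0.2304] [[ 0.925   0.38   -0.0005]
 [ 0.38   -0.925   0.0018]
 [ 0.0002 -0.0018 -1.    ]] 0.0187 0.08482191854878791
scene [[346.8058   0.     256.2862]
 [  0.     346.8058 191.3256]
 [  0.       0.       1.    ]] [[ 0.7265  0.403  -0.5566  0.9408]
 [ 0.6868 -0.3982  0.6081 -0.4908]
 [ 0.0234 -0.824  -0.5661  0.6183]
 [ 0.      0.      0.      1.    ]]
scene board_mid 0.75 [229.8, 167.7, 49.5, 24.5] 862
scene board_mid 0.74 [332.3, 153.7, 21.4, 19.2] 340
scene board_mid 0.64 [374.4, 184.1, 40.8, 29.9] 1037
scene board_mid 0.57 [299.6, 150.4, 37.5, 51.8] 1380
scene slot 0.7 [240.8, 213.0, 69.0, 72.0] 2892
scene paddle_mid 0.93 [128.2, 241.1, 62.9, 79.5] 2819
top [[414.4565   0.     259.2489]
 [  0.     414.4565 194.4119]
 [  0.       0.       1.    ]] [[ 0.0094 -0.9982  0.0596  0.3401]
 [-0.9999 -0.0088  0.0098  0.0827]
 [-0.0092 -0.0597 -0.9982  1.2479]
 [ 0.      0.      0.      1.    ]]
top board_mid 0.97 [115.4, 89.0, 57.7, 50.6] 1760
top board_mid 0.87 [98.5, 165.9, 54.5, 57.4] 1806
top board_mid 0.81 [165.8, 158.9, 59.7, 14.9] 702
top board_mid 0.72 [190.2, 210.0, 61.1, 60.1] 1943
top slot 0.77 [258.6, 123.5, 66.4, 39.9] 1869
top slot 0.26 [165.1, 157.7, 59.3, 14.9] 614
top paddle_mid 0.85 [370.2, 155.3, 48.7, 19.3] 304
{'intrinsics': array([[301.8076,   0.    , 261.0275],
       [  0.    , 301.8076, 190.4379],
       [  0.    ,   0.    ,   1.    ]]), 'mount': array([[-0.0002, -0.9479, -0.3185,  0.0822],
       [ 1.    , -0.0006,  0.001 , -0.0002],
       [-0.0011, -0.3185,  0.9479, -0.1428],
       [ 0.    ,  0.    ,  0.    ,  1.    ]])}
```

View pics/scene0.png

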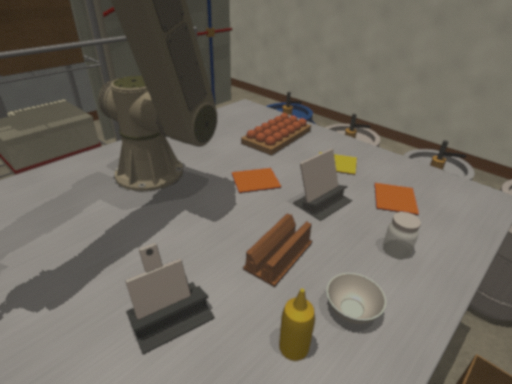

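View pics/top0.png

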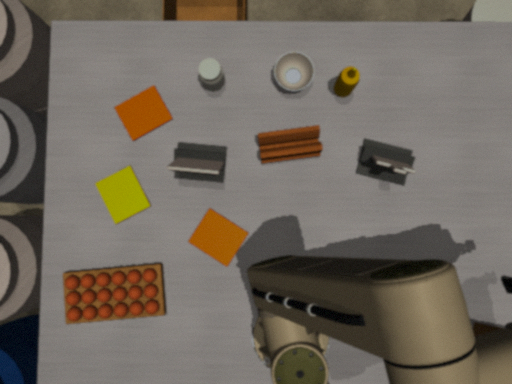

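The scene view shows the rectangular board in its rest at about (320,177), the rack at (278,247) and the paddle at (160,285). In the top view they are at (198,166), (289,143) and (388,165). The orange and yellow squares are look-alikes. Next I fit the board and rack poses to the silhouettes.

```bash
cat > h.py <<'E'
from cell import manip
import cv2,numpy as np
from scipy.optimize import minimize
np.set_printoptions(precision=4,suppress=True)
def cam(c):
    k=manip.calibration(c);K=np.array(k['intrinsics'])
    if 'extrinsics' in k: return K,np.array(k['extrinsics'])
    s=manip.get_state();T=np.eye(4);T[:3,:3]=s['eef_rot'];T[:3,3]=s['tool_pos']
    return K,T@np.array(k['mount'])
def proj(P,KE):
    K,E=KE;p=(np.asarray(P)-E[:3,3])@E[:3,:3]@K.T
    return p[:,:2]/p[:,2:]
def Rz(a):c,s=np.cos(a),np.sin(a);return np.array([[c,-s,0],[s,c,0],[0,0,1]])
def Ry(a):c,s=np.cos(a),np.sin(a);return np.array([[c,0,s],[0,1,0],[-s,0,c]])
def box(x,y,z):return np.array([[i,j,k] for i in x for j in y for k in z])
def hullmask(uv,sc=4):
    m=np.zeros((384*sc,512*sc),np.uint8);cv2.fillConvexPoly(m,cv2.convexHull(np.round((uv+.5)*sc).astype(np.int32)),1);return m
def up(m,sc=4):return cv2.resize(m.astype(np.uint8),None,fx=sc,fy=sc,interpolation=cv2.INTER_NEAREST)
def hull(m):
    ys,xs=np.nonzero(m);o=np.zeros_like(m);cv2.fillConvexPoly(o,cv2.convexHull(np.c_[xs,ys].astype(np.int32)),1);return o
def iou(a,b):return (a&b).sum()/max(1,(a|b).sum())
def get(q,c,uv):  # detection whose rect contains uv
    manip.snapshot(c)
    D=[d for d in manip.silhouettes(q,c) if d['rect'][0]-5<uv[0]<d['rect'][0]+d['rect'][2]+5 and d['rect'][1]-5<uv[1]<d['rect'][1]+d['rect'][3]+5]
    return up(D[0]['pixels']) if D else None
def fit(f,x0,st):
    S=np.vstack([x0]+[np.array(x0)+np.eye(len(x0))[i]*st[i] for i in range(len(x0))])
    r=minimize(f,x0,method='Nelder-Mead',options=dict(initial_simplex=S,maxiter=400,xatol=1e-4,fatol=1e-5));return r.x,r.fun
E
python3 - <<'E'
from h import *
C={c:cam(c) for c in("scene","top")}
b={"scene":get("board_mid","scene",(318,177)),"top":get("board_mid","top",(195,166))}
r={"scene":get("slot","scene",(275,248)),"top":get("slot","top",(289,143))}
np.savez('m.npz',bs=b['scene'],bt=b['top'],rs=r['scene'],rt=r['top'])
def ray(c,uv,z):
    K,E=C[c];d=E[:3,:3]@np.linalg.solve(K,[*uv,1]);return E[:3,3]+d*(z-E[2,3])/d[2]
def fb(p,parts=False):
    v=[]
    for c,zl in(("scene",p[3]),("top",p[4])):
        P=box((-.005,.005),(-.07,.07),(zl,.06))@(Rz(p[2])@Ry(np.radians(-20))).T+[p[0],p[1],.034+.06*np.cos(np.radians(20))]
        v.append(iou(hullmask(proj(P,C[c])),b[c]))
    return v if parts else -sum(v)
def fr(p,parts=False):
    v=[]
    for c in C:
        P=box((-.045,.045),(-.09,.09),(0,.066))@Rz(p[2]).T+[p[0],p[1],0]
        if p.size>3 : pass
        v.append(iou(hullmask(proj(P,C[c])),hull(r[c])))
    return v if parts else -sum(v)
B0=ray("top",(195,166),.12);R0=ray("top",(291,143),.066);print(B0,R0)
for y0 in(-.1,.1):
    x,f=fit(fb,[B0[0]+.02,B0[1],y0,0,0],[.02,.02,.1,.02,.02]);print('board',x,np.degrees(x[2]),f,fb(x,1))
    x,f=fit(fr,[R0[0],R0[1],y0],[.02,.02,.1]);print('rack',x,np.degrees(x[2]),f,fr(x,1))
E
```

```text
[0.4839 0.2707 0.12  ] [0.5596 0.0044 0.066 ]
board [ 0.4924  0.2709 -0.0569 -0.0585 -0.051 ] -3.260464604150517 -1.8453588983401614 [np.float64(0.9457681752842271), np.float64(0.8995907230559345)]
rack [0.5649 0.0079 0.1476] 8.456226377707747 -1.7969359548516999 [np.float64(0.8884945834889802), np.float64(0.9084413713627196)]
board [ 0.4922  0.2712 -0.0598 -0.0591 -0.053 ] -3.4287923858293343 -1.8426657732268725 [np.float64(0.9451065680730752), np.float64(0.8975592051537973)]
rack [0.5647 0.0083 0.1461] 8.370602591132991 -1.7983950424275121 [np.float64(0.8870937616735152), np.float64(0.911301280753997)]
```

```bash
python3 -m handwheel '[{"grip":-1,"slide":[0.55,0.83,0.1],"twist":0.03},{"grip":-1,"slide":[0.55,0.83,0.1],"twist":0.03},{"grip":-1,"slide":[0.55,0.83,0.1],"twist":0.03},{"grip":-1,"slide":[0.55,0.83,0.1],"twist":0.03},{"grip":-1,"slide":[0.55,0.83,0.1],"twist":0.03},{"grip":-1,"slide":[0.55,0.83,0.1],"twist":0.03},{"grip":-1,"slide":[0.55,0.83,0.1],"twist":0.03},{"grip":-1,"slide":[0.55,0.83,0.1],"twist":0.03}]' 30 && python3 -m handwheel '[{"grip":-1,"slide":[0.55,0.83,0.1],"twist":0.03},{"grip":-1,"slide":[0.55,0.83,0.1],"twist":0.03},{"grip":-1,"slide":[0.55,0.83,0.1],"twist":0.03},{"grip":-1,"slide":[0.55,0.83,0.1],"twist":0.03},{"grip":-1,"slide":[0,0,0],"twist":0},{"grip":-1,"slide":[0,0,0],"twist":0}]'
python3 - <<'E'
from h import *
s=manip.get_state();print(s['tool_pos'],np.array(s['eef_rot']))
im=manip.snapshot("wrist");cv2.imwrite('pics/w1.png',im)
W=cam("wrist");np.savez('w1.npz',K=W[0],E=W[1])
for x,y,yaw in((.565,.008,np.radians(8.4)),):
  P=box((-.007,.007),(-.09,.09),(.012,.012))@Rz(yaw).T+[x,y,0]
  print(proj(P[::2],W))
  P=box((-.022,.022),(-.09,.09),(.066,.066))@Rz(yaw).T+[x,y,0]
  print(proj(P[::2],W))
E
```

```text
time_s: 1.8
tool_pos: [0.4393, -0.1985, 0.2718]
eef_rot: [[0.411, 0.911, 0.001], [0.911, -0.411, -0.001], [-0.0, 0.001, -1.0]]
ft_force: [0.1, -1.1, -0.4]
opening: 0.0853
grip_force: 0.0
time_s: 2.55
tool_pos: [0.5482, -0.034, 0.2911]
eef_rot: [[0.05, 0.999, -0.001], [0.999, -0.05, -0.0], [-0.0, -0.001, -1.0]]
ft_force: [-0.1, -2.0, -0.6]
opening: 0.0851
grip_force: 0.0
[ 0.5482 -0.034   0.2911] [[ 0.05    0.9987 -0.0007]
 [ 0.9987 -0.05   -0.0003]
 [-0.0003 -0.0006 -1.    ]]
[[278.4003 181.4298]
 [253.1612  48.8406]
 [287.8493 179.6214]
 [263.9444  46.4633]]
[[269.2924 195.7827]
 [238.7207  45.6948]
 [302.9127 189.4376]
 [277.8182  37.0229]]
```

View pics/w1.png

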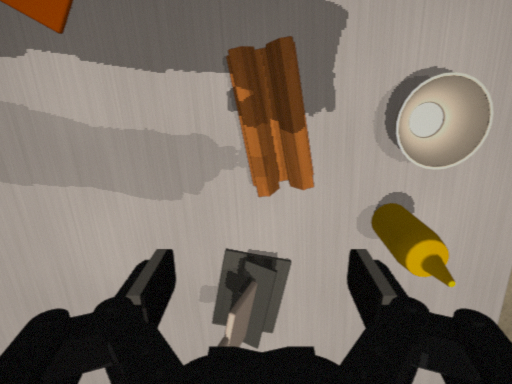

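Run:
```python
from h import *
z=np.load('w1.npz');W=(z['K'],z['E'])
im=cv2.imread('pics/w1.png')[25:210,215:330]
im=cv2.resize(im,None,fx=3.2,fy=3.2,interpolation=cv2.INTER_CUBIC)
im=cv2.convertScaleAbs(im,alpha=1.6)
cv2.imwrite('pics/w1c.png',im)
```

```text
(no output)
```

View pics/w1c.png

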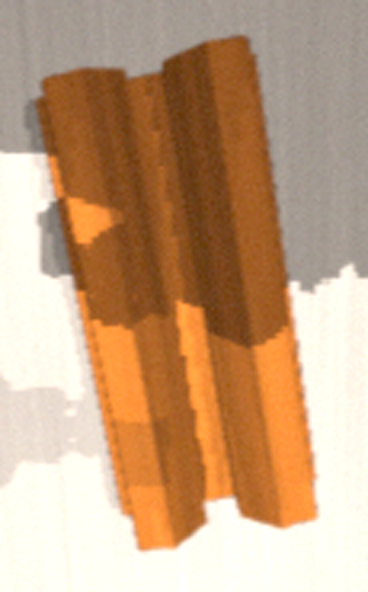

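Run:
```python
from h import *
z=np.load('w1.npz');K,E=z['K'],z['E']
pts=dict(LO=[(140,548),(45,76)],ML=[(178,545),(82,70)],MR=[(278,527),(212,41)],RO=[(317,517),(248,37)])
Q={}
for k,v in pts.items():
    o=[]
    for p in v:
        uv=np.array(p)/3.2+[215,25];d=E[:3,:3]@np.linalg.solve(K,[*uv,1]);o.append(E[:3,3]+d*(.066-E[2,3])/d[2])
    o=np.array(o);Q[k]=o;e=o[1]-o[0];print(k,o[:,:2].ravel(),'len',np.linalg.norm(e),'yaw',np.degrees(np.arctan2(-e[0],e[1])))
m=np.mean([o for o in Q.values()],0);print(m.mean(0))
print([np.linalg.norm(Q[a].mean(0)-Q[b].mean(0)) for a,b in(('LO','RO'),('ML','MR'))])
```

```text
LO [ 0.5427 -0.0842  0.5191  0.0913] len 0.17705996498536475 yaw 7.6511323784721625
ML [ 0.5581 -0.0837  0.5321  0.0925] len 0.17813015352994468 yaw 8.401109396744532
MR [ 0.5986 -0.0781  0.5774  0.0993] len 0.17862951677335118 yaw 6.82226778246352
RO [ 0.6142 -0.0747  0.5897  0.0999] len 0.17625395869760485 yaw 7.983319685081452
[0.5665 0.0078 0.066 ]
[np.float64(0.07160899658328515), np.float64(0.0432890541751363)]
```

```bash
python3 -m handwheel '[{"grip":-1,"slide":[-0.2,0.87,-0.2],"twist":0},{"grip":-1,"slide":[-0.2,0.87,-0.2],"twist":0},{"grip":-1,"slide":[-0.2,0.87,-0.2],"twist":0},{"grip":-1,"slide":[-0.2,0.87,-0.2],"twist":0},{"grip":-1,"slide":[-0.2,0.87,0],"twist":0},{"grip":-1,"slide":[-0.2,0.87,0],"twist":0},{"grip":-1,"slide":[-0.2,0.87,0],"twist":0},{"grip":-1,"slide":[0,0.02,0],"twist":0}]'
python3 - <<'E'
from h import *
im=manip.snapshot("wrist");cv2.imwrite('pics/w2.png',im);W=cam("wrist")
P=box((-.005,.005),(-.07,.07),(.06,.06))@(Rz(-.058)@Ry(np.radians(-20))).T+[.4923,.271,.034+.06*np.cos(np.radians(20))]
print(proj(P[::2],W))
E
```

```text
time_s: 3.6
tool_pos: [0.4778, 0.2724, 0.2513]
eef_rot: [[0.049, 0.999, -0.0], [0.999, -0.049, 0.0], [0.0, -0.0, -1.0]]
ft_force: [0.2, 0.1, -0.3]
opening: 0.085
grip_force: 0.0
[[248.3717 258.403 ]
 [247.4203 104.0937]
 [258.3138 260.4265]
 [259.2344 104.4079]]
```

View pics/w2.png

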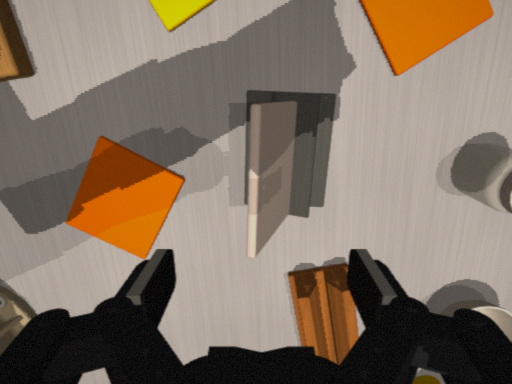

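The board's top edge runs from (249,104) to (254,257), as the fit predicted. I descend and close gently.

```bash
python3 -m handwheel '[{"grip":-1,"slide":[0,0,-0.7],"twist":0},{"grip":-1,"slide":[0,0,-0.7],"twist":0},{"grip":-1,"slide":[0,0,-0.7],"twist":0},{"grip":-1,"slide":[0,0,-0.7],"twist":0},{"grip":0,"slide":[0,0,0],"twist":0},{"grip":0.4,"slide":[0,0,0],"twist":0}]' 25 && python3 -m handwheel '[{"grip":1,"slide":[0,0,0],"twist":0},{"grip":1,"slide":[0,0,0],"twist":0},{"grip":1,"slide":[0,0,0],"twist":0},{"grip":1,"slide":[0,0,0],"twist":0}]' 25
python3 - <<'E'
from h import *
im=manip.snapshot("scene");cv2.imwrite('pics/s2.png',cv2.resize(im[120:240,240:400],None,fx=4,fy=4,interpolation=cv2.INTER_CUBIC))
E
```

```text
time_s: 4.4
tool_pos: [0.4796, 0.2707, 0.1126]
eef_rot: [[0.052, 0.999, 0.001], [0.999, -0.052, 0.0], [0.0, 0.001, -1.0]]
ft_force: [0.1, 0.1, -0.3]
opening: 0.0518
grip_force: 0.0
time_s: 4.9
tool_pos: [0.482, 0.2717, 0.1142]
eef_rot: [[0.051, 0.999, 0.008], [0.999, -0.051, 0.0], [0.001, 0.008, -1.0]]
ft_force: [2.3, -2.4, 6.0]
opening: 0.0183
grip_force: 22.4
```

View pics/s2.png

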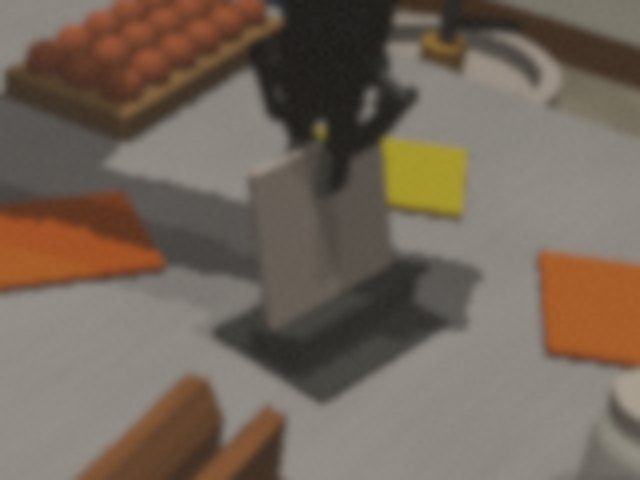

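The grip opening is 18 mm, so the board is still leaning in the rest between the pads. I lift it slowly along its own z.

```bash
for i in 1 2; do :; done; python3 -m handwheel '[{"grip":1,"slide":[-0.07,0,0.19],"twist":0},{"grip":1,"slide":[-0.07,0,0.19],"twist":0},{"grip":1,"slide":[-0.07,0,0.19],"twist":0}]' 30 && python3 -m handwheel '[{"grip":1,"slide":[-0.07,0,0.19],"twist":0},{"grip":1,"slide":[-0.07,0,0.19],"twist":0},{"grip":1,"slide":[-0.07,0,0.19],"twist":0},{"grip":1,"slide":[-0.07,0,0.19],"twist":0},{"grip":1,"slide":[0,0,0.3],"twist":0},{"grip":1,"slide":[0,0,0],"twist":0}]'
python3 - <<'E'
from h import *
im=manip.snapshot("scene");cv2.imwrite('pics/s3.png',cv2.resize(im[90:240,220:420],None,fx=4,fy=4,interpolation=cv2.INTER_CUBIC))
E
```

```text
time_s: 5.32
tool_pos: [0.4726, 0.2722, 0.1422]
eef_rot: [[0.051, 0.999, 0.01], [0.999, -0.051, 0.001], [0.002, 0.01, -1.0]]
ft_force: [8.0, -0.9, -2.9]
opening: 0.0178
grip_force: 27.5
time_s: 6.08
tool_pos: [0.4549, 0.2721, 0.1944]
eef_rot: [[0.05, 0.999, 0.003], [0.999, -0.05, 0.001], [0.001, 0.003, -1.0]]
ft_force: [0.8, 0.9, -0.8]
opening: 0.0092
grip_force: 34.2
```

View pics/s3.png

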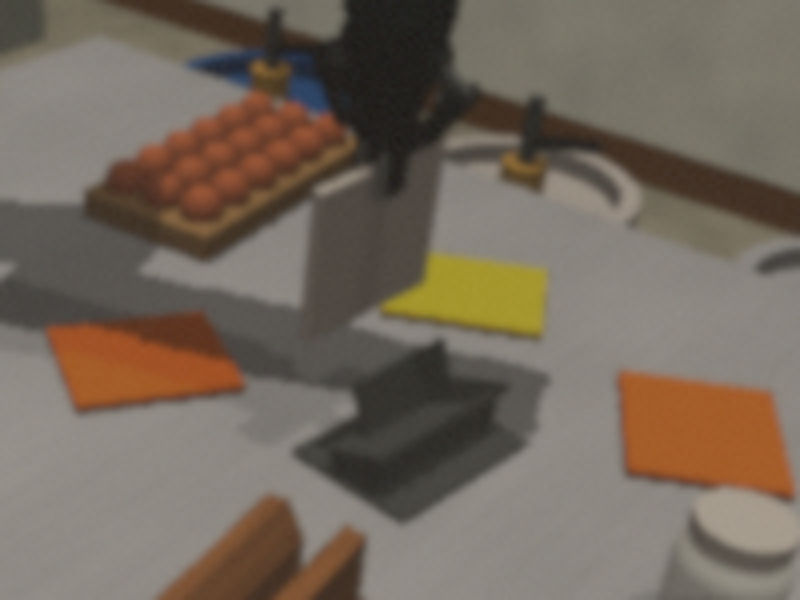

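The board hangs upright in the grip (opening 9 mm). I carry it over the rack.

```bash
python3 -m handwheel '[{"grip":1,"slide":[0.28,-0.66,0],"twist":0.0074},{"grip":1,"slide":[0.28,-0.66,0],"twist":0.0074},{"grip":1,"slide":[0.28,-0.66,0],"twist":0.0074},{"grip":1,"slide":[0.28,-0.66,0],"twist":0.0074},{"grip":1,"slide":[0.28,-0.66,0],"twist":0.0074},{"grip":1,"slide":[0.28,-0.66,0],"twist":0.0074},{"grip":1,"slide":[0.28,-0.66,0],"twist":0.0074},{"grip":1,"slide":[0.27,-0.66,0],"twist":0.0074}]' 30 && python3 -m handwheel '[{"grip":1,"slide":[0,0,0],"twist":0},{"grip":1,"slide":[0,0,0],"twist":0}]' 20
cat > bf.py <<'E'
from h import *
import sys
def board(c=("scene",),fixlean=False):
    s=manip.get_state();t=np.array(s['tool_pos']);C={k:cam(k) for k in c}
    uv={k:proj([t-[0,0,.03]],C[k])[0] for k in c};M={k:get("board_mid",k,uv[k]) for k in c}
    M={k:hull(m) for k,m in M.items() if m is not None};print('masks',{k:int(m.sum()/16) for k,m in M.items()})
    def P(p):return box((-.005,.005),(-.07,.07),(0,.12))@(Rz(np.radians(7.8))@Ry(p[3])).T+[p[0],p[1],p[2]]
    def f(p):return -sum(iou(hullmask(proj(P(p),C[k])),m) for k,m in M.items())+20*((p[0]-t[0])**2 if not len(M)>1 else 0)
    best=min((fit(f,[t[0],t[1],t[2]-.086,a],[.006,.006,.008,.1]) for a in(-.15,.05)),key=lambda r:r[1])
    p=best[0];R=Rz(np.radians(7.8));d=R.T@(p[:3]-[.5665,.0078,.012])
    print('tool',t,'foot',p[:3],'lean',np.degrees(p[3]),'iou',best[1],'in slot',d,'foot-tool',p[:3]-t);return p
if __name__=='__main__': board()
E
python3 bf.py
```

```text
time_s: 7.12
tool_pos: [0.5656, 0.0064, 0.1921]
eef_rot: [[-0.136, 0.991, -0.001], [0.991, 0.136, 0.0], [0.0, -0.001, -1.0]]
ft_force: [-0.1, -0.1, -1.0]
opening: 0.009
grip_force: 34.2
time_s: 7.38
tool_pos: [0.565, 0.0078, 0.1922]
eef_rot: [[-0.135, 0.991, -0.001], [0.991, 0.135, 0.001], [0.001, -0.001, -1.0]]
ft_force: [-0.3, 0.4, -1.8]
opening: 0.0092
grip_force: 34.2
masks {'scene': 1487}
tool [0.565  0.0078 0.1922] foot [0.5628 0.0119 0.0928] lean 0.46598154303282224 iou -0.8921976868381175 in slot [-0.0031  0.0045  0.0808] foot-tool [-0.0022  0.0041 -0.0994]
```

```bash
python3 -m handwheel '[{"grip":1,"slide":[0.03,0,-0.28],"twist":0},{"grip":1,"slide":[0,0,-0.28],"twist":0},{"grip":1,"slide":[0,0,-0.28],"twist":0},{"grip":1,"slide":[0,0,-0.28],"twist":0},{"grip":1,"slide":[0,0,0],"twist":0}]' 20; python3 bf.py
```

```text
time_s: 8.1
tool_pos: [0.5658, 0.0077, 0.135]
eef_rot: [[-0.136, 0.991, -0.003], [0.991, 0.136, 0.0], [0.001, -0.003, -1.0]]
ft_force: [-0.3, -0.3, -1.7]
opening: 0.0093
grip_force: 34.1
masks {'scene': 1437}
tool [0.5658 0.0077 0.135 ] foot [0.5575 0.0204 0.0269] lean -0.048976467812813576 iou -0.963102215726756 in slot [-0.0072  0.0137  0.0149] foot-tool [-0.0082  0.0126 -0.1081]
```

```bash
python3 -m handwheel '[{"grip":1,"slide":[-0.1,-0.014,0],"twist":0},{"grip":1,"slide":[-0.1,-0.014,0],"twist":0},{"grip":1,"slide":[-0.1,-0.014,0],"twist":0}]' 20
```

```text
time_s: 8.57
tool_pos: [0.5564, 0.0056, 0.1391]
eef_rot: [[-0.136, 0.991, 0.011], [0.991, 0.136, 0.001], [-0.001, 0.011, -1.0]]
ft_force: [8.6, 2.0, 0.6]
opening: 0.0094
grip_force: 44.2
```

The fingers don't give way when the board is pried (8.6 N, opening unchanged). So I open them slightly while shifting the hand, which lets the board lean.

```bash
python3 -m handwheel '[{"grip":0.74,"slide":[-0.06,-0.008,0],"twist":0}]' 20; python3 -m handwheel '[{"grip":0.7,"slide":[-0.08,-0.011,0],"twist":0}]' 20;python3 -m handwheel '[{"grip":0.67,"slide":[-0.08,-0.011,0],"twist":0}]' 20
```

```text
time_s: 8.7
tool_pos: [0.5512, 0.0049, 0.1389]
eef_rot: [[-0.136, 0.991, 0.006], [0.991, 0.136, -0.0], [-0.001, 0.006, -1.0]]
ft_force: [3.8, 1.2, 4.5]
opening: 0.0113
grip_force: 18.9
time_s: 8.82
tool_pos: [0.5445, 0.0044, 0.1373]
eef_rot: [[-0.135, 0.991, 0.0], [0.991, 0.135, -0.0], [-0.0, 0.0, -1.0]]
ft_force: [2.0, 0.2, -0.0]
opening: 0.013
grip_force: 9.6
time_s: 8.95
tool_pos: [0.5397, 0.004, 0.1365]
eef_rot: [[-0.135, 0.991, -0.002], [0.991, 0.135, 0.0], [0.0, -0.002, -1.0]]
ft_force: [2.4, 0.3, 0.3]
opening: 0.0142
grip_force: 1.5
```

```bash
python3 -m handwheel '[{"grip":0.64,"slide":[-0.1,-0.014,0],"twist":0},{"grip":0.62,"slide":[-0.1,-0.014,0],"twist":0},{"grip":0.62,"slide":[0,0,0],"twist":0}]' 20; python3 bf.py;python3 - <<'E'
from h import *
im=manip.snapshot("scene");cv2.imwrite('pics/s4.png',cv2.resize(im[160:310,190:390],None,fx=4,fy=4,interpolation=cv2.INTER_CUBIC))
E
```

```text
time_s: 9.32
tool_pos: [0.5356, 0.0029, 0.1378]
eef_rot: [[-0.136, 0.991, 0.01], [0.991, 0.136, 0.001], [0.0, 0.01, -1.0]]
ft_force: [13.3, 2.5, -6.3]
opening: 0.0158
grip_force: 6.1
masks {'scene': 1704}
tool [0.5356 0.0029 0.1378] foot [0.5544 0.0198 0.0097] lean -10.6140555091938 iou -0.9534834983983232 in slot [-0.0103  0.0135 -0.0023] foot-tool [ 0.0188  0.0168 -0.1281]
```

View pics/s4.png

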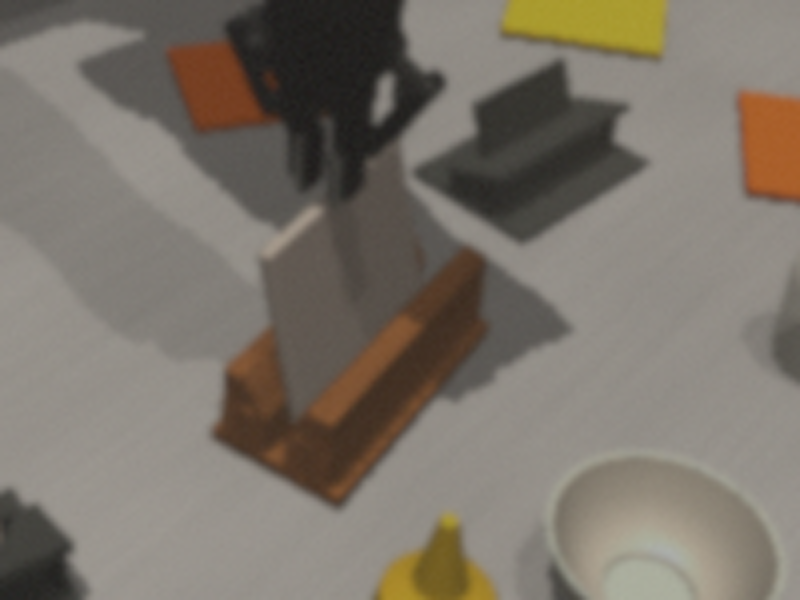

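The board leans in the slot, but it has slipped down and the fingertips only hold its top few millimetres. I regrip lower at the lean, then lift a little with the hand still offset so the lean is clear.

```bash
python3 -m handwheel '[{"grip":0.45,"slide":[0.1,0.014,0],"twist":0},{"grip":0.45,"slide":[0.05,0.007,-0.16],"twist":0},{"grip":0.45,"slide":[0,0,-0.16],"twist":0},{"grip":0.45,"slide":[0,0,0],"twist":0}]' 20; python3 -m handwheel '[{"grip":1,"slide":[0,0,0],"twist":0},{"grip":1,"slide":[0,0,0],"twist":0},{"grip":1,"slide":[0,0,0],"twist":0}]' 20; python3 bf.py
```

```text
time_s: 9.98
tool_pos: [0.5389, 0.0037, 0.1201]
eef_rot: [[-0.136, 0.991, 0.001], [0.991, 0.136, 0.0], [0.0, 0.001, -1.0]]
ft_force: [4.6, 0.3, -2.3]
opening: 0.0236
grip_force: 2.0
time_s: 10.35
tool_pos: [0.5425, 0.004, 0.1213]
eef_rot: [[-0.136, 0.991, 0.008], [0.991, 0.136, 0.001], [0.0, 0.008, -1.0]]
ft_force: [12.7, 2.5, -6.8]
opening: 0.0122
grip_force: 19.0
masks {'scene': 1705}
tool [0.5425 0.004  0.1213] foot [0.5561 0.0152 0.0137] lean -9.612847083195778 iou -0.9440624195176632 in slot [-0.0094  0.0087  0.0017] foot-tool [ 0.0136  0.0112 -0.1076]
```

```bash
python3 -m handwheel '[{"grip":1,"slide":[0,0,0.12],"twist":0},{"grip":1,"slide":[0,0,0.12],"twist":0},{"grip":1,"slide":[0,0,0.12],"twist":0},{"grip":1,"slide":[0,0,0.12],"twist":0}]' 25; python3 bf.py
```

```text
time_s: 10.95
tool_pos: [0.5383, 0.0037, 0.144]
eef_rot: [[-0.136, 0.991, -0.001], [0.991, 0.136, 0.0], [0.0, -0.001, -1.0]]
ft_force: [-0.7, -0.3, 0.5]
opening: -0.0001
grip_force: 0.0
masks {'scene': 1379}
tool [0.5383 0.0037 0.144 ] foot [0.5563 0.0132 0.0151] lean 0.20337199933215067 iou -0.9136645622834385 in slot [-0.0094  0.0067  0.0031] foot-tool [ 0.018   0.0095 -0.1289]
```

The pads slid off the top, so the board now stands on the slot floor. I regrip deep and upright, lift the foot into the flare and lean it from there, where the flare helps carry it.

```bash
python3 -m handwheel '[{"grip":-0.2,"slide":[0.15,0.03,0.1],"twist":0},{"grip":-0.2,"slide":[0.2,0.03,0],"twist":0},{"grip":-0.2,"slide":[0.2,0.03,0],"twist":0},{"grip":-0.2,"slide":[0,0,-0.5],"twist":0},{"grip":-0.2,"slide":[0,0,-0.5],"twist":0},{"grip":-0.2,"slide":[0,0,0],"twist":0}]' 40; python3 -m handwheel '[{"grip":1,"slide":[0,0,0],"twist":0},{"grip":1,"slide":[0,0,0],"twist":0},{"grip":1,"slide":[0,0,0],"twist":0},{"grip":1,"slide":[0,0,0],"twist":0}]' 40; python3 bf.py
```

```text
time_s: 11.8
tool_pos: [0.5646, 0.0084, 0.0977]
eef_rot: [[-0.136, 0.991, -0.005], [0.991, 0.136, 0.001], [0.001, -0.004, -1.0]]
ft_force: [-0.8, -0.1, 0.1]
opening: 0.0511
grip_force: 0.0
time_s: 12.3
tool_pos: [0.567, 0.008, 0.1011]
eef_rot: [[-0.136, 0.991, 0.003], [0.991, 0.136, -0.0], [-0.001, 0.003, -1.0]]
ft_force: [-0.9, -0.4, 5.4]
opening: 0.0094
grip_force: 40.2
masks {'scene': 1126}
tool [0.567  0.008  0.1011] foot [0.5584 0.0089 0.0198] lean 7.439971079410748 iou -0.8816918624648473 in slot [-0.0078  0.0021  0.0078] foot-tool [-0.0085  0.0008 -0.0813]
```

```bash
python3 -m handwheel '[{"grip":1,"slide":[0,0,0.22],"twist":0},{"grip":1,"slide":[0,0,0.22],"twist":0},{"grip":1,"slide":[0,0,0.22],"twist":0},{"grip":1,"slide":[-0.1,-0.014,0],"twist":0},{"grip":1,"slide":[-0.1,-0.014,0],"twist":0},{"grip":1,"slide":[-0.06,-0.01,0],"twist":0}]' 40
```

```text
time_s: 13.15
tool_pos: [0.5574, 0.0064, 0.1344]
eef_rot: [[-0.136, 0.991, 0.01], [0.991, 0.136, 0.001], [-0.0, 0.01, -1.0]]
ft_force: [10.4, 2.8, -0.5]
opening: 0.0094
grip_force: 42.5
```

```bash
python3 -m handwheel '[{"grip":0.74,"slide":[-0.14,-0.02,0],"twist":0},{"grip":0.71,"slide":[-0.16,-0.022,0],"twist":0}]' 40;  python3 -m handwheel '[{"grip":0.67,"slide":[-0.18,-0.025,0],"twist":0}]';  python3 -m handwheel '[{"grip":0.64,"slide":[-0.18,-0.025,0],"twist":0}]'; python3 bf.py
```

```text
time_s: 13.4
tool_pos: [0.5429, 0.0042, 0.1347]
eef_rot: [[-0.136, 0.991, 0.011], [0.991, 0.136, 0.001], [-0.001, 0.011, -1.0]]
ft_force: [13.2, 2.3, -1.7]
opening: 0.0126
grip_force: 43.0
time_s: 13.52
tool_pos: [0.5346, 0.003, 0.1349]
eef_rot: [[-0.136, 0.991, 0.013], [0.991, 0.136, 0.001], [-0.001, 0.013, -1.0]]
ft_force: [15.2, 2.7, -1.4]
opening: 0.014
grip_force: 47.8
time_s: 13.65
tool_pos: [0.5272, 0.0017, 0.1355]
eef_rot: [[-0.136, 0.991, 0.016], [0.991, 0.136, 0.001], [-0.001, 0.016, -1.0]]
ft_force: [17.9, 4.0, -0.7]
opening: 0.0153
grip_force: 54.6
masks {'scene': 2000}
tool [0.5272 0.0017 0.1355] foot [0.5502 0.019  0.0366] lean -18.771839736840104 iou -0.9624853499935377 in slot [-0.0146  0.0133  0.0246] foot-tool [ 0.023   0.0172 -0.0988]
```

The board is now held firmly at about 15–19° lean with its foot in the mouth. I dwell, then straighten by closing while moving back.

```bash
python3 -m handwheel '[{"grip":0.62,"slide":[0,0,0],"twist":0},{"grip":0.62,"slide":[0,0,0],"twist":0}]'; python3 bf.py; python3 -m handwheel '[{"grip":0.68,"slide":[0.2,0.028,0],"twist":0},{"grip":0.74,"slide":[0.2,0.028,0],"twist":0},{"grip":1,"slide":[0.2,0.028,0],"twist":0},{"grip":1,"slide":[0.15,0.02,0],"twist":0},{"grip":1,"slide":[0,0,0],"twist":0}]' 40; python3 bf.py
```

```text
time_s: 14.0
tool_pos: [0.5266, 0.0016, 0.1358]
eef_rot: [[-0.136, 0.991, 0.015], [0.991, 0.136, 0.001], [-0.001, 0.015, -1.0]]
ft_force: [10.2, 2.3, 2.5]
opening: 0.0162
grip_force: 37.4
masks {'scene': 2016}
tool [0.5266 0.0016 0.1358] foot [0.5457 0.0267 0.0275] lean -21.022855109692994 iou -0.9492097446582176 in slot [-0.018   0.0215  0.0155] foot-tool [ 0.0191  0.0251 -0.1083]
time_s: 14.72
tool_pos: [0.5593, 0.0068, 0.1335]
eef_rot: [[-0.136, 0.991, 0.004], [0.991, 0.136, -0.0], [-0.001, 0.004, -1.0]]
ft_force: [5.2, 0.2, 3.1]
opening: 0.0094
grip_force: 40.0
masks {'scene': 1555}
tool [0.5593 0.0068 0.1335] foot [0.5596 0.0117 0.0373] lean -2.0967863055121385 iou -0.9690158547210254 in slot [-0.0063  0.0048  0.0253] foot-tool [ 0.0003  0.0049 -0.0962]
```

```bash
python3 -m handwheel '[{"grip":1,"slide":[0.14,0.02,0],"twist":0},{"grip":1,"slide":[0,0,-0.12],"twist":0},{"grip":1,"slide":[0,0,-0.12],"twist":0},{"grip":1,"slide":[0,0,-0.12],"twist":0},{"grip":1,"slide":[0,0,-0.08],"twist":0}]' 40; python3 -m handwheel '[{"grip":1,"slide":[0,0,-0.08],"twist":0},{"grip":1,"slide":[0,0,0],"twist":0}]'; python3 bf.py
```

```text
time_s: 15.45
tool_pos: [0.5638, 0.0079, 0.1099]
eef_rot: [[-0.135, 0.991, -0.002], [0.991, 0.135, 0.0], [0.0, -0.001, -1.0]]
ft_force: [-0.1, 1.0, -1.9]
opening: 0.0094
grip_force: 39.0
time_s: 15.7
tool_pos: [0.5642, 0.0078, 0.1065]
eef_rot: [[-0.136, 0.991, -0.001], [0.991, 0.136, 0.0], [0.0, -0.001, -1.0]]
ft_force: [0.4, 0.0, -1.2]
opening: 0.0098
grip_force: 39.0
masks {'scene': 1262}
tool [0.5642 0.0078 0.1065] foot [0.5568 0.0144 0.0132] lean 3.324550965283396 iou -0.9318346129516847 in slot [-0.0087  0.0079  0.0012] foot-tool [-0.0074  0.0066 -0.0932]
```

```bash
python3 -m handwheel '[{"grip":1,"slide":[0,0,-0.08],"twist":0},{"grip":1,"slide":[0,0,0],"twist":0}]'; python3 -m handwheel '[{"grip":1,"slide":[0,0,-0.08],"twist":0},{"grip":1,"slide":[0,0,0],"twist":0}]'
```

```text
time_s: 16.05
tool_pos: [0.5643, 0.0079, 0.1025]
eef_rot: [[-0.136, 0.991, -0.0], [0.991, 0.136, 0.0], [0.0, -0.0, -1.0]]
ft_force: [-0.1, 0.4, -2.3]
opening: 0.0094
grip_force: 38.9
time_s: 16.3
tool_pos: [0.5657, 0.0081, 0.102]
eef_rot: [[-0.136, 0.991, 0.004], [0.991, 0.136, 0.0], [-0.0, 0.004, -1.0]]
ft_force: [-2.8, 2.1, 16.3]
opening: 0.0094
grip_force: 41.8
```

Contact with the floor gives 16 N. I release, rise clear and check.

```bash
python3 -m handwheel '[{"grip":0.6,"slide":[0,0,0.06],"twist":0},{"grip":0.2,"slide":[0,0,0],"twist":0},{"grip":-0.2,"slide":[0,0,0],"twist":0},{"grip":-0.2,"slide":[0,0,0.4],"twist":0},{"grip":-0.2,"slide":[0,0,0.8],"twist":0},{"grip":-0.2,"slide":[0,0,1],"twist":0},{"grip":-0.2,"slide":[-0.8,0,0.6],"twist":0},{"grip":-0.2,"slide":[-1,0,0],"twist":0}]'; python3 -m handwheel '[{"grip":-0.2,"slide":[-1,0,0],"twist":0},{"grip":-0.2,"slide":[-0.5,0,0],"twist":0},{"grip":-0.2,"slide":[0,0,0],"twist":0},{"grip":-0.2,"slide":[0,0,0],"twist":0}]'
python3 - <<'E'
from h import *
a=manip.snapshot("scene")[160:310,190:390];b=manip.snapshot("top")[90:240,230:430]
cv2.imwrite('pics/end.png',np.hstack([cv2.resize(i,None,fx=2,fy=2.6,interpolation=cv2.INTER_CUBIC) for i in(a,b)]))
C={c:cam(c) for c in("scene","top")}
ms=get("board_mid","scene",(278,230));mt=get("board_mid","top",(289,143));print(ms is None,mt is None)
def P(p):return box((-.005,.005),(-.07,.07),(.052,.12))@(Rz(p[4])@Ry(p[3])).T+[p[0],p[1],p[2]]
# top edge in the top view pins y, yaw
if mt is not None:
    ys,xs=np.nonzero(mt);r=cv2.minAreaRect(np.c_[xs,ys].astype(np.float32)/4);print(r)
    K,E=C["top"];d=E[:3,:3]@np.linalg.solve(K,[*r[0],1]);q=E[:3,3]+d*(.13-E[2,3])/d[2];print('top centre',q,'slot frame',Rz(np.radians(7.8)).T@(q-[.5665,.0078,.012]))
    f=lambda p:-iou(hullmask(proj(P(p),C["top"])),hull(mt))-iou(hullmask(proj(box((-.005,.005),(-.07,.07),(0,.12))@(Rz(p[4])@Ry(p[3])).T+p[:3],C["scene"])),hull(ms))
    x,v=fit(f,[.5665,.0078,.012,.02,.136],[.005,.01,.005,.08,.05]);print(x,np.degrees(x[3:]),v,Rz(np.radians(7.8)).T@(x[:3]-[.5665,.0078,.012]))
E
```

```text
time_s: 17.3
tool_pos: [0.4758, 0.0075, 0.244]
eef_rot: [[-0.136, 0.991, 0.005], [0.991, 0.136, -0.001], [-0.001, 0.005, -1.0]]
ft_force: [-0.7, 0.2, 0.1]
opening: 0.0513
grip_force: 0.0
time_s: 17.8
tool_pos: [0.4005, 0.0077, 0.242]
eef_rot: [[-0.135, 0.991, 0.001], [0.991, 0.135, -0.0], [-0.0, 0.001, -1.0]]
ft_force: [1.1, -0.5, 0.1]
opening: 0.0514
grip_force: 0.0
False True
```

View pics/end.png

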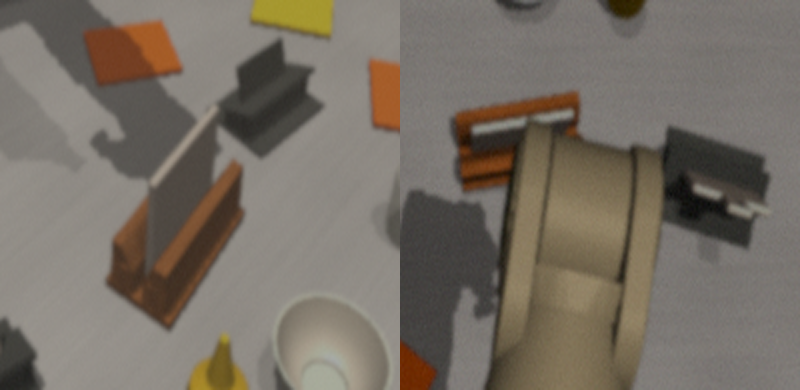

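The board stands seated in the slot, centred to within a few mm along it. The paddle is in its rest and the gripper is clear. I hand in.

```bash
python3 -c "
from cell import manip
print(manip.finish_job())"
```

```text
the job is handed in; nothing more can be done
None
```

The rectangular board stands released in the rack slot, about mid-way along and down on the floor. It was held leaning about 15–20° in the mouth before I straightened it, the paddle board was left in its rest, and the job is handed in (no verdict was returned).

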